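# Level the ware stand and set the vase on it

### The arm

A 6-joint arm with a two-finger parallel gripper is mounted at the origin on the work surface. World frame = base frame: x ahead of the robot, y to its left, z up, the work surface at z = 0. Lengths are in m, angles in rad, forces in N, time in s.
With the tool pointing down it reaches from about 0.3 to 0.775 m from the base axis. Payload 14.6 kg.
Tool frame: the origin (TCP) lies at the very end of the fingers, on their centre line; the grasp point (between the pads) lies 19 mm behind it; z points along the fingers, y is the line along which they close (so a half turn about z gives the same grasp; the last joint's range is limited). The gripper opens to 94 mm and grips with 3 to 60 N. Pads are 16 mm wide; open, the fingers measure 119 mm over their backs; the gripper's body (75 mm by 177 mm) begins 78 mm behind the grasp point.
Start: joints at [1.187, 0.3, 1.521, -0, 1.321, -0.067], TCP at [0.171, 0.523, 0.205] pointing down, gripper open.
Joint ranges: [-3.03, 3.03], [-0.79, 2.21], [0.23, 2.52], [-1.04, 4.18], [0, 3.07], [-2.55, 2.55]. Speed limits (rad/s): [2.22, 2.22, 2.57, 3.14, 3.14, 3.14].

### API

Orientations are given as [roll, pitch, yaw] about the fixed x, y, z axes, in that order (R = Rz(yaw) Ry(pitch) Rx(roll)).
In Python, from station import ctrl gives the robot as it stands.
- The arm moves only by the tool move_arm, never from a script. Its argument "targets" is a list of rows, each a list of 6 numbers: the shift along the tool's x, y, z in units of 1000 mm (1.0 is 1000 mm), then the turn, a rotation vector about the tool's x, y, z in units of 30 degrees (1.0 is 30 degrees). In form: [[tx, ty, tz, ax, ay, az], ...]. A call has exactly 5 rows; each row is the pose to reach, as a shift and turn from the pose commanded when the call began, along the tool's axes at that moment; what a row does not reach only later rows make up. A row lasts 1/12 s, in which the tool goes at most 41.7 mm and 7.16 degrees, less where a joint would pass 70% of its speed; a pose out of reach is approached as far as the arm can. A call with a number of a shift or a turn outside -1 to 1 is refused whole. A call with a gripper value outside its range is refused whole. "fingers" is the opening, from -1 (shut) to 1 (fully open), set as the call begins (left out, the last holds). The fingers move at their own pace and stop on an object; "grip_force" is the grip in N (left out, the last holds). Time passes only in rows, so rows that repeat a pose let the fingers close, or fill a call up. It gives the time, the measured TCP pose, the force and the opening at its end, in the units of the state.
- ctrl.get_obs(): the state, without advancing time (a new reading comes with each control period).
- ctrl.camera(name): name is "scene" or "top" or "wrist"; returns the picture (400x640x3 uint8, red, green, blue); there is no depth.
- ctrl.camera_info(name): a dict with "fx", "fy", "cx", "cy" (pixels), "k1" (the pictures are not rectified: a ray, as slopes to the right and down, at radius r is drawn at 1 + k1 r^2 times it, then the intrinsics apply), "rvec" (rotation vector, rad) and "tvec" (3), from world to camera coordinates, as OpenCV has them. Camera axes: x right, y down, z forward; pixel columns grow to the right and rows downward; lengths in m; the calibration is good to about 2 mm. A picture is of the moment at which its call begins: read the wrist's pose just before it. camera_info takes no time and is no camera call; for the wrist camera it gives the pose at the moment of the call.
- ctrl.hand_in(): hands the job in, once; it reports no verdict.
The state is a dict: "time_s": time; "qpos": joint angles; "joint_vel": joint speeds; "tau": joint torques, N m; "ee_pos": TCP position; "eef_rot": TCP orientation; "force": force on the tool from outside, world axes, zero at the start; "moment": the same for the moment, N m; "grip_width": finger opening in m.
Only numpy, scipy, OpenCV 4.12 (cv2) and the standard library are available. Lean on these libraries where they do the work, as an engineer would, in place of code of your own. Each camera call takes 0.05 s, during which the arm holds its last target. There are 200 camera calls.

### The job

Turn the two black T-knobs of the levelling stand until its round plaster platform is level (within about a degree). Then stand the waisted vase (wide belly, narrow neck, flared rim) upright in the middle of the platform, setting it down gently. Leave the other pots where they are.

Things in the scene. Friction and masses are not known exactly. Their poses are not given: they have to be found in the camera images.
- platform_top (a point): Centre of the upper face of the levelling stand's platform: a round white plaster disc 170 mm across, 14 mm thick, with turned rings round its centre; 80 mm above the table when level. z is its upward normal, vertical when level; x points from the knobs' side to the ball pivot. The stand is fixed to the table, knobs roughly towards the robot; its grey base is 14 mm thick.
- pivot (a point): The ball on a grey post under the platform's rim, 60 mm above the table and 70 mm from the stand's centre on the side away from the knobs. The platform tilts about this fixed point.
- pin_l (a point): Where the left lifting pin carries the platform, 66 mm above the table, 70 mm from the stand's centre towards the left knob. The point is marked at mid travel and does not move.
- pin_r (a point): The same for the right lifting pin, towards the right knob. Both knobs stand 140 mm from the stand's centre.
- knob_l_grip (a point): Left knob (seen from the robot). Point on its upright axis, 84 mm up: a black T-bar 60 mm long (point x), 14 mm thick (y), 60 to 94 mm up, on a 46 mm disc and a 52 mm grey post. Turns 2.6 rad either way from mid travel and stays put. Anticlockwise raises the left pin: 0.07 rad of tilt per rad about the line from pivot to right pin.
- knob_r_grip (a point): Grip point of the right knob (-y of the platform), same form and sizes; it leans with the steel beam that carries it (up to 0.16 rad) until the left knob is set. Turned anticlockwise it raises the right pin: the platform tilts 0.07 rad per rad of knob about the line through the ball pivot and the left pin.
- vase: The waisted vase: solid fired clay, 130 mm tall, foot 66 mm across, belly 88 mm at 45 mm up, neck 46 mm across from 88 to 118 mm up, rim flaring to 54 mm at the top (a neck held too low brings the rim against the gripper). Mass 0.3 to 0.6 kg. It stands at any of the four ware places, left and right of the stand. Origin: centre of its underside, z up.
- jar: Straight-walled clay cup, 72 mm across, 110 mm tall, open. It stands at any of the four ware places, left and right of the stand. Origin: centre of its underside, z up. Leave it alone.
- bowl: Low clay bowl, 110 mm across, 55 mm tall, open. It stands at any of the four ware places, left and right of the stand. Origin: centre of its underside, z up. Leave it alone.
- bottle: Clay bottle, belly 84 mm across at 30 mm up, thin neck 24 mm across, 145 mm tall. It stands at any of the four ware places, left and right of the stand. Origin: centre of its underside, z up. Leave it alone.
- platform: The same platform disc as a body; its origin is the centre of its underside, axes as platform_top.
There are look-alikes about, which are no part of the job. Leave any blue look-alike of the vase alone.

How it is judged:
On the way:
1. the empty platform is level to within 0.025 rad (angle between platform_top's own z axis and vertical below 0.025 rad and horizontal distance between vase and platform_top above 0.12 m), for 0.3 s.
At the end, for the whole second after the job is handed in: The platform is level to within 0.025 rad (1.4 degrees); the vase stands upright on it (within 0.06 rad), at rest, its foot centred on the platform within 20 mm; the robot has let go (angle between platform_top's own z axis and vertical below 0.025 rad and horizontal distance between vase and platform_top below 0.02 m and z of vase in the frame of platform_top between -0.006 and 0.006 m and angle between vase's own z axis and vertical below 0.06 rad and linear speed of vase below 0.02 m/s); the robot touches nothing.
It fails at once if another pot is moved by more than 40 mm (distance of any of jar, bowl, bottle from where it was at the start of the episode above 0.04 m).
It fails at once if one of the other pots is tipped by more than 0.5 rad (angle between any of jar, bowl, bottle's own z axis and vertical above 0.5 rad).
It fails at once if the vase is dropped or slammed onto the platform (over 60 N, or faster than 0.4 m/s within 50 mm above it) (contact force between vase and platform above 60 N or (horizontal distance between vase and platform_top below 0.06 m and z of vase in the frame of platform_top below 0.05 m and linear speed of vase above 0.4 m/s)).
It also fails if it takes over 67 s, if anything falls off the work surface, if the arm or the gripper's body presses on something with over 40 N, if the wrist force passes 120 N, or if a joint passes its speed limit or range.

## Working session

There is one attempt and no reset: what is moved stays moved. The work goes in short steps, Python scripts to look and compute and a tool call to move; the robot and the scene stay as the last step left them, time stands still between calls to the robot, and variables do not carry over. Pictures are saved under pics/ and viewed, on a budget of 10 in all, crops included, one or two more only if the job needs it, and the job is handed in when it is done.

Besides the shell and the picture viewer there is one more tool, called after "Emit:" as name([rows], argument=value, ...), one row to a line, values as JSON. move_arm: Moves the arm, as the interface text tells. Shifts and turns lie within -1 to 1; 1 stands for 1000 mm of shift or 30 degrees of turn. Its arguments: {"type":"object","properties":{"targets":{"type":"array"},"fingers":{"type":"number"},"grip_force":{"type":"number"}},"required":["targets"]}

```bash
ls; mkdir -p pics
python3 - <<'E'
from station import ctrl
import cv2
o=ctrl.get_obs();print(o)
for n in("scene","top"):
    print(n,ctrl.camera_info(n)); cv2.imwrite(f"pics/{n}0.png",ctrl.camera(n)[:,:,::-1])
E
```

```text
pics
{'time_s': 0.0, 'qpos': array([ 1.18742070e+00,  3.00493651e-01,  1.52157766e+00,  1.50459720e-05,
        1.32070179e+00, -6.66072972e-02]), 'joint_vel': array([-1.11602595e-03, -4.83399334e-05, -8.23214846e-04,  5.46812302e-04,
       -8.16652590e-04,  1.81758843e-04]), 'tau': array([ 1.60855368e-03, -5.31804156e+01, -3.52741027e+01,  7.08844280e-02,
        2.42916163e-02, -1.35237083e-04]), 'ee_pos': array([0.17122802, 0.52239112, 0.20487541]), 'eef_rot': array([-3.14041579e+00, -9.31096969e-05,  2.82482054e+00]), 'force': array([ 0.32979782,  0.17847581, -0.14042057]), 'moment': array([ 0.03505446, -0.02043438, -0.05905967]), 'grip_width': 0.09390655512401011}
scene {'fx': 405.74122103800397, 'fy': 405.74122103800397, 'cx': 323.15715299425926, 'cy': 196.78438938957353, 'k1': -0.034953687555635396, 'rvec': array([ 1.90929671,  1.75299999, -0.5816614 ]), 'tvec': array([ 0.0024179 , -0.37055467,  1.47656509])}
top {'fx': 486.99522104924796, 'fy': 486.99522104924796, 'cx': 320.25887712812903, 'cy': 195.21060835749864, 'k1': -0.0316649027383503, 'rvec': array([ 2.15843912, -2.21240664,  0.10942513]), 'tvec': array([-0.03023681,  0.50373133,  1.42811168])}
```

View pics/scene0.png

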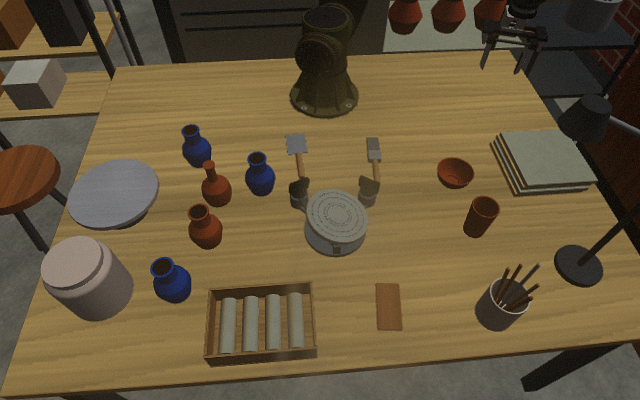

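View pics/top0.png

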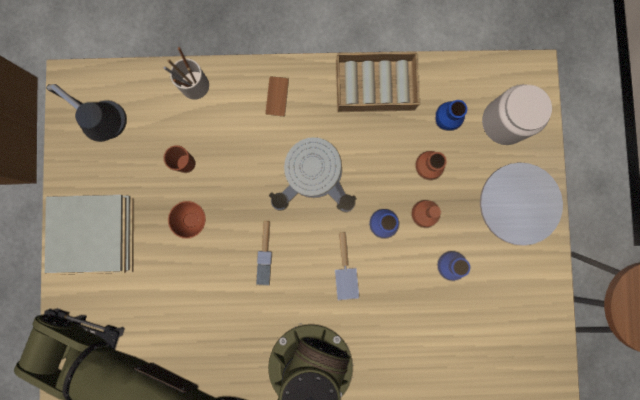

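The top view shows the vase at (430,165), the bottle at (427,213), the platform at (313,167) and the knobs at about (280,201) and (346,202). The scene view shows the vase at (205,228). Next: enlarged crops.

```bash
cat > h.py <<'E'
from station import ctrl
import cv2, numpy as np
from scipy.spatial.transform import Rotation as R
def info(n):
    c=ctrl.camera_info(n); K=np.array([[c['fx'],0,c['cx']],[0,c['fy'],c['cy']],[0,0,1]]); c['K']=K; return c
def proj(c,P):
    q=R.from_rotvec(c['rvec']).apply(np.atleast_2d(P))+c['tvec']; s=q[:,:2]/q[:,2:]
    s=s*(1+c['k1']*(s**2).sum(1,keepdims=True)); return s*[c['fx'],c['fy']]+[c['cx'],c['cy']]
def ray(c,uv):
    d=(np.atleast_2d(uv)-[c['cx'],c['cy']])/[c['fx'],c['fy']]; s=d.copy()
    for _ in range(9): s=d/(1+c['k1']*(s**2).sum(1,keepdims=True))
    rt=R.from_rotvec(c['rvec']).inv()
    return -rt.apply(c['tvec']), rt.apply(np.c_[s,np.ones(len(s))])
def at(c,uv,z):
    o,d=ray(c,uv); return o+d*((z-o[2])/d[:,2])[:,None]
E
python3 - <<'E'
from h import *
t=info('top');s=info('scene')
print('cams',ray(t,[320,200])[0],ray(s,[320,200])[0])
print('plat',at(t,[313,167],.08),at(s,[336,213],.08))
print('kn',at(t,[[280,201],[346,202]],.09))
print('vase rim',at(t,[[437,160]],.13),at(s,[[199,211]],.13),'bottle',at(t,[[432,211]],.145))
print('fingers', ctrl.get_obs()['time_s'])
a=cv2.imread('pics/top0.png')[125:225,250:450]; b=cv2.imread('pics/scene0.png')[165:265,180:380]
cv2.imwrite('pics/crop0.png',np.vstack([cv2.resize(x[:, :],(800,400)[:2] if 0 else (600,300),interpolation=cv2.INTER_CUBIC) for x in(a,b)]))
E
```

```text
cams [ 0.38073382 -0.01864699  1.46589786] [ 1.18549922 -0.11890451  0.94763621]
plat [[ 0.57962818 -0.02291914  0.08      ]] [[ 0.58119148 -0.02152438  0.08      ]]
kn [[ 0.48335124  0.07280526  0.09      ]
 [ 0.47597942 -0.1139967   0.09      ]]
vase rim [[ 0.5842415  -0.36849498  0.13      ]] [[ 0.58272453 -0.3636676   0.13      ]] bottle [[ 0.44183095 -0.34436285  0.145     ]]
fingers 0.1
```

View pics/crop0.png

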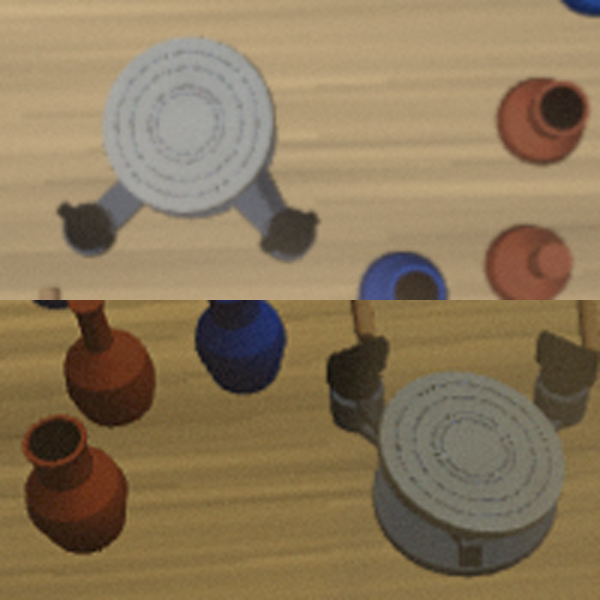

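Run:
```python
from h import *
o=ctrl.get_obs(); w=info('wrist'); Rt=R.from_euler('xyz',o['eef_rot'])
C,d=ray(w,[w['cx'],w['cy']]); 
Rc=R.from_rotvec(w['rvec']).inv()
print('cam in tool',Rt.inv().apply(C-o['ee_pos']),'fwd',Rt.inv().apply(d),'right',Rt.inv().apply(Rc.apply([1,0,0])),w['fx'],w['cx'],w['cy'])
print(Rt.as_matrix())
```

```text
cam in tool [ 8.49961697e-02 -7.62575616e-05 -1.77301990e-01] fwd [[-2.85968176e-01  2.77770444e-04  9.58239075e-01]] right [ 7.52158115e-04  9.99999715e-01 -6.54086049e-05] 296.4583644629326 318.0810386960407 200.8995495173429
[[-9.50239030e-01  3.11521476e-01 -3.94064991e-04]
 [ 3.11521716e-01  9.50238549e-01 -9.59475832e-04]
 [ 7.55584172e-05 -1.03449119e-03 -9.99999462e-01]]
```

Emit:
move_arm([
  [-0.02, -0.018, 0, 0, 0, -0.03],
  [-0.045, -0.04, 0, 0, 0, -0.06],
  [-0.075, -0.067, 0, 0, 0, -0.1],
  [-0.105, -0.094, 0, 0, 0, -0.14],
  [-0.135, -0.12, 0, 0, 0, -0.18],
], fingers=0)

```text
time_s: 0.52
ee_pos: [0.2625, 0.3648, 0.2051]
eef_rot: [-3.141, -0.0, 2.921]
force: [0.7, 0.4, 0.5]
grip_width: 0.0642
```

Emit:
move_arm([
  [-0.028, -0.031, 0, 0, 0, 0],
  [-0.056, -0.062, 0, 0, 0, 0],
  [-0.084, -0.093, 0, 0, 0, 0],
  [-0.112, -0.124, 0, 0, 0, 0],
  [-0.14, -0.155, 0, 0, 0, 0],
])

```text
time_s: 0.93
ee_pos: [0.3647, 0.183, 0.2055]
eef_rot: [3.141, 0.0, 2.919]
force: [-0.2, 0.6, -0.2]
grip_width: 0.0473
```

Emit:
move_arm([
  [-0.028, -0.031, 0, 0, 0, -0.1],
  [-0.056, -0.062, 0, 0, 0, -0.2],
  [-0.084, -0.093, 0, 0, 0, -0.3],
  [-0.112, -0.124, 0, 0, 0, -0.42],
  [-0.14, -0.155, 0, 0, 0, -0.42],
])

```text
time_s: 1.35
ee_pos: [0.4668, 0.0011, 0.2054]
eef_rot: [3.142, -0.0, -3.14]
force: [0.4, 1.8, 0.0]
grip_width: 0.0468
```

Run:
```python
from h import *
import pickle
w=info('wrist'); o=ctrl.get_obs(); im=ctrl.camera('wrist')[:,:,::-1]
print(o['ee_pos'],o['eef_rot'],abs(o['joint_vel']).max())
pickle.dump((w,im),open('w1.pkl','wb')); cv2.imwrite('pics/w1raw.png',im)
cv2.imwrite('pics/w1.png',cv2.resize(im,(800,500),interpolation=cv2.INTER_CUBIC))
```

```text
[0.46683433 0.00113843 0.20536562] [ 3.14157871e+00 -5.94661852e-05 -3.14041804e+00] 0.9260454941199313
```

View pics/w1.png

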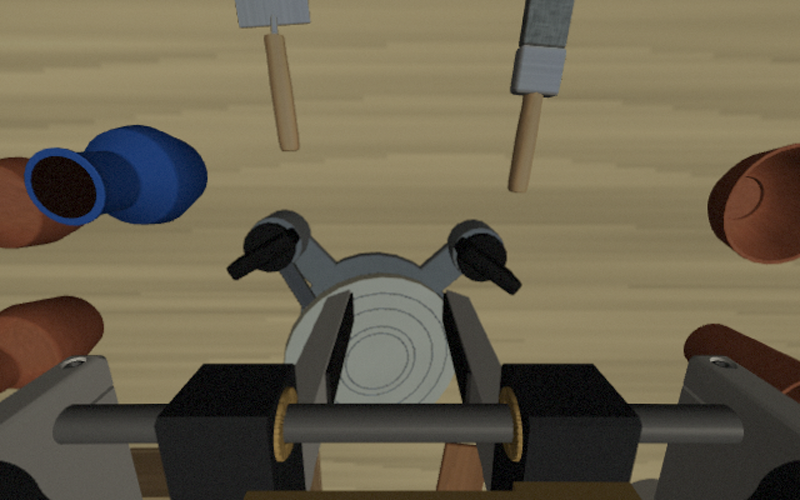

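```bash
cat > fit.py <<'E'
from h import *
from scipy.optimize import minimize
from scipy.ndimage import map_coordinates, gaussian_filter
PH=np.pi/4
def plat(p):
    cx,cy,yaw,tl,tr=p
    piv=np.array([.07,0,.06]); u=lambda s:np.array([-.07*np.cos(PH),s*.07*np.sin(PH),.06])
    aL=piv-u(-1); aR=u(1)-piv
    Rr=R.from_rotvec(tl*aL/np.linalg.norm(aL)+tr*aR/np.linalg.norm(aR)); Y=R.from_euler('z',yaw)
    return lambda q: Y.apply(Rr.apply(q-piv)+piv)+[cx,cy,0], (Y*Rr).apply([0,0,1])
T=np.linspace(0,2*np.pi,180,endpoint=False); circ=lambda r:np.c_[r*np.cos(T),r*np.sin(T),0*T+.08]
def score(p,views,d=.003,offs=None):
    f,_=plat(p); s=0
    for i,(c,g) in enumerate(views):
        o=np.array([0,0]) if offs is None else offs[2*i:2*i+2]
        a=proj(c,f(circ(.085-d)))+o; b=proj(c,f(circ(.085+d)))+o
        A=map_coordinates(g,a.T[::-1],order=1,mode='nearest'); B=map_coordinates(g,b.T[::-1],order=1,mode='nearest')
        s+=np.clip(A-B,0,40).mean()
    return s
def run(views,x0,free_off=False):
    n=2*len(views) if free_off else 0
    def F(x):
        p=x[:5]*[.01,.01,.03,.05,.05]+x0; o=x[5:] if n else None
        return -score(p,views,offs=o)+ .3*x[2]**2 + (.1*(x[5:]**2).sum() if n else 0)+.02*((x[:2])**2).sum()
    best=None
    for tl in(-2,0,2):
        for tr in(-2,0,2):
            r=minimize(F,np.r_[0,0,0,tl,tr,np.zeros(n)],method='Powell',options=dict(maxiter=20))
            if best is None or r.fun<best.fun: best=r
    p=best.x[:5]*[.01,.01,.03,.05,.05]+x0
    return p,best.fun,best.x[5:],plat(p)[1]
E
cat > f1.py <<'E'
from fit import *
import pickle
rd=lambda n:gaussian_filter(cv2.imread(n)[:,:,0].astype(float),.7)   # blue channel: plaster vs wood
V={'top':(info('top'),rd('pics/top0.png')),'scene':(info('scene'),rd('pics/scene0.png'))}
x0=np.array([.58,-.022,-.015,0,0])
for k in(['scene'],['top'],['scene','top']):
    p,f,o,n=run([V[i] for i in k],x0,len(k)>1); print(k,p.round(4),round(f,2),o.round(2),n.round(3))
w,_=pickle.load(open('w1.pkl','rb'))
for nm,q in(('L',[[458,250],[519,286]]),('R',[[298,238],[232,272]])):
    P=at(w,np.array(q)/1.25,.094); d=P[1]-P[0]; print(nm,P.round(4),np.linalg.norm(d),np.degrees(np.arctan2(d[1],d[0])))
print('disc',at(w,np.array([[478,256],[270,246]])/1.25,.06))
print(ctrl.get_obs()['qpos'])
E
python3 f1.py
```

```text
['scene'] [ 0.5828 -0.0225 -0.0199 -0.1627  0.12  ] -31.34 [] [-0.011  0.258  0.966]
['top'] [ 0.5874 -0.0182 -0.0143 -0.2027 -0.5022] -31.14 [] [-0.267 -0.266  0.926]
['scene', 'top'] [ 0.5828 -0.0232 -0.0221 -0.1623  0.1353] -60.64 [ 0.15  0.01  0.05 -0.18] [-0.004  0.272  0.962]
L [[0.467  0.0506 0.094 ]
 [0.4983 0.1031 0.094 ]] 0.06109981981523622 59.196212875165706
R [[ 0.4572 -0.0785  0.094 ]
 [ 0.4862 -0.1351  0.094 ]] 0.06358237400424777 -62.779465483247435
disc [[ 0.48270847  0.07492965  0.06      ]
 [ 0.47354824 -0.11376584  0.06      ]]
[-8.51737866e-02  1.19134296e-01  1.74042393e+00 -1.41674975e-03
  1.28151558e+00 -1.65077693e+00]
```

The fits agree: left tilt is -0.162 rad and right is +0.135 rad. The left knob needs about +2.32 rad and the right about -1.93 rad. The left bar lies at a yaw of about 59°.

Emit:
move_arm([
  [-0.003, 0.016, 0, 0, 0, 0.2],
  [-0.006, 0.032, 0, 0, 0, 0.4],
  [-0.009, 0.048, 0, 0, 0, 0.6],
  [-0.012, 0.064, 0, 0, 0, 0.8],
  [-0.015, 0.076, 0, 0, 0, 1.0],
])

```text
time_s: 1.82
ee_pos: [0.4815, 0.0803, 0.2052]
eef_rot: [-3.141, -0.001, 2.61]
force: [0.3, -1.0, -0.1]
grip_width: 0.047
```

Emit:
move_arm([
  [0, 0, 0, 0, 0, 0.2],
  [0, 0, 0, 0, 0, 0.4],
  [0, 0, 0, 0, 0, 0.6],
  [0, 0, 0, 0, 0, 0.8],
  [0, 0, 0, 0, 0, 1.0],
])

```text
time_s: 2.23
ee_pos: [0.4814, 0.0794, 0.2052]
eef_rot: [-3.141, -0.0, 2.087]
force: [1.1, 0.5, 0.8]
grip_width: 0.047
```

Emit:
move_arm([
  [0, 0, 0, 0, 0, 0.2],
  [0, 0, 0, 0, 0, 0.4],
  [0, 0, 0, 0, 0, 0.6],
  [0, 0, 0, 0, 0, 0.8],
  [0, 0, 0, 0, 0, 1.0],
])

```text
time_s: 2.65
ee_pos: [0.4814, 0.0794, 0.2052]
eef_rot: [-3.141, 0.0, 1.563]
force: [0.3, 0.2, -0.5]
grip_width: 0.0473
```

Emit:
move_arm([
  [0, 0, 0, 0, 0, 0.2],
  [0, 0, 0, 0, 0, 0.4],
  [0, 0, 0.01, 0, 0, 0.6],
  [0, 0, 0.025, 0, 0, 0.8],
  [0, 0, 0.045, 0, 0, 1.0],
])

```text
time_s: 3.07
ee_pos: [0.4819, 0.0794, 0.1606]
eef_rot: [3.14, -0.001, 1.039]
force: [0.6, -0.7, -0.0]
grip_width: 0.0472
```

Run:
```python
from h import *
ctrl.camera('top')
w=info('wrist'); o=ctrl.get_obs(); im=ctrl.camera('wrist')[:,:,::-1]
print(o['ee_pos'],o['eef_rot'],np.degrees(o['eef_rot'][2]))
c=im.copy()
for p in proj(w,[[.4827,.0768,.094],[.467,.0506,.094],[.4983,.1031,.094]]): cv2.circle(c,tuple(int(v) for v in p),2,(0,0,255),-1)
cv2.imwrite('pics/w2.png',c)
```

```text
[0.48007514 0.07918796 0.1562016 ] [-3.13798256e+00  2.62744023e-03  1.03153509e+00] 59.10260730673215
```

View pics/w2.png

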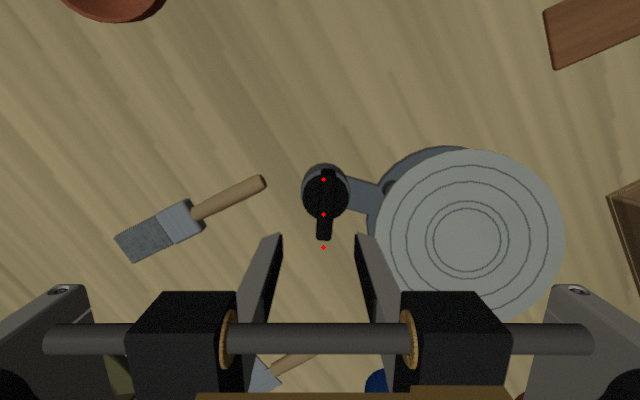

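Run:
```python
from h import *
w=info('wrist'); o=ctrl.get_obs(); print(o['ee_pos'],np.degrees(o['eef_rot']))
print(at(w,[[326,193]],.06),at(w,[[326,170],[324,240],[325,205]],.094))
Rt=R.from_euler('xyz',o['eef_rot'])
for g in at(w,[[325,205]],.094): print(Rt.inv().apply([g[0],g[1],.066]-o['ee_pos']))
```

```text
[0.48015926 0.0792003  0.15791299] [-1.79772119e+02  1.63208465e-01  5.97270978e+01]
[[0.48991123 0.08382456 0.06      ]] [[0.50373432 0.1093201  0.094     ]
 [0.47102822 0.05574295 0.094     ]
 [0.48797092 0.08349611 0.094     ]]
[0.0079098  0.00494625 0.09187189]
```

Emit:
move_arm([
  [0.004, 0.002, 0.01, 0, 0, 0],
  [0.008, 0.004, 0.025, 0, 0, 0],
  [0.008, 0.004, 0.045, 0, 0, 0],
  [0.008, 0.004, 0.065, 0, 0, 0],
  [0.008, 0.004, 0.075, 0, 0, 0],
])

```text
time_s: 3.58
ee_pos: [0.4888, 0.0843, 0.0839]
eef_rot: [-3.141, 0.001, 1.048]
force: [-0.2, -0.2, -0.3]
grip_width: 0.0472
```

Emit:
move_arm([
  [0, 0, 0.006, 0, 0, 0],
  [0, 0, 0.012, 0, 0, 0],
  [0, 0, 0.016, 0, 0, 0],
  [0, 0, 0.018, 0, 0, 0],
  [0, 0, 0.018, 0, 0, 0],
])

```text
time_s: 4.0
ee_pos: [0.4892, 0.0842, 0.0676]
eef_rot: [3.141, -0.0, 1.045]
force: [0.1, -0.1, 0.2]
grip_width: 0.0468
```

Emit:
move_arm([
  [0, 0, 0, 0, 0, 0],
  [0, 0, 0, 0, 0, 0],
  [0, 0, 0, 0, 0, 0],
  [0, 0, 0, 0, 0, 0],
  [0, 0, 0, 0, 0, 0],
], fingers=-1, grip_force=30)

```text
time_s: 4.42
ee_pos: [0.4895, 0.0841, 0.0677]
eef_rot: [3.141, -0.0, 1.045]
force: [15.3, -10.1, -1.4]
grip_width: 0.0172
```

Emit:
move_arm([
  [0, 0, 0, 0, 0, 0],
  [0, 0, 0, 0, 0, 0],
  [0, 0, 0, 0, 0, 0],
  [0, 0, 0, 0, 0, 0],
  [0, 0, 0, 0, 0, 0],
])

```text
time_s: 4.83
ee_pos: [0.4903, 0.0837, 0.0678]
eef_rot: [3.139, -0.001, 1.044]
force: [7.9, -4.9, -3.4]
grip_width: 0.0136
```

Emit:
move_arm([
  [0, 0.001, 0, 0, 0, -0.15],
  [0, 0.001, 0, 0, 0, -0.35],
  [0, 0.001, 0, 0, 0, -0.55],
  [0, 0.001, 0, 0, 0, -0.78],
  [0, 0.001, 0, 0, 0, -1.0],
])

```text
time_s: 5.25
ee_pos: [0.4881, 0.0842, 0.0676]
eef_rot: [-3.137, -0.001, 1.574]
force: [-18.8, 4.6, 17.7]
grip_width: 0.0141
```

Emit:
move_arm([
  [0, 0, 0, 0, 0, -0.2],
  [0, 0, 0, 0, 0, -0.4],
  [0, 0, 0, 0, 0, -0.6],
  [0, 0, 0, 0, 0, -0.8],
  [0, 0, 0, 0, 0, -1.0],
])

```text
time_s: 5.67
ee_pos: [0.4858, 0.0838, 0.0675]
eef_rot: [-3.132, -0.005, 2.097]
force: [-37.2, -1.4, 31.6]
grip_width: 0.0141
```

Emit:
move_arm([
  [0.001, -0.002, -0.001, 0, 0, -0.1],
  [0.002, -0.004, -0.002, 0, 0, -0.25],
  [0.0025, -0.0045, -0.002, 0, 0, -0.45],
  [0.0025, -0.0045, -0.002, 0, 0, -0.65],
  [0.0025, -0.0045, -0.002, 0, 0, -0.85],
])

```text
time_s: 6.08
ee_pos: [0.4832, 0.0824, 0.0679]
eef_rot: [-3.137, -0.002, 2.542]
force: [-3.2, -11.5, -11.1]
grip_width: 0.0143
```

Emit:
move_arm([
  [-0.001, -0.001, 0, 0, 0, -0.15],
  [-0.001, -0.001, 0, 0, 0, -0.35],
  [-0.001, -0.001, 0, 0, 0, -0.55],
  [-0.001, -0.001, 0, 0, 0, -0.75],
  [-0.001, -0.001, 0, 0, 0, -0.9],
])

```text
time_s: 6.5
ee_pos: [0.4825, 0.0802, 0.0679]
eef_rot: [-3.137, -0.007, 3.014]
force: [-12.2, -19.5, -4.7]
grip_width: 0.0141
```

Emit:
move_arm([
  [0, 0, 0, 0, 0, -0.15],
  [0, 0, 0, 0, 0, -0.3],
  [0, 0, 0, 0, 0, -0.45],
  [0, 0, 0, 0, 0, -0.6],
  [0, 0, 0, 0, 0, -0.67],
])

```text
time_s: 6.92
ee_pos: [0.4826, 0.0786, 0.0679]
eef_rot: [-3.137, -0.008, -2.92]
force: [-10.3, -31.7, -2.9]
grip_width: 0.014
```

Emit:
move_arm([
  [0, 0, 0, 0, 0, 0],
  [0, 0, 0, 0, 0, 0],
  [0, 0, 0, 0, 0, 0],
  [0, 0, 0, 0, 0, 0],
  [0, 0, 0, 0, 0, 0],
])

```text
time_s: 7.33
ee_pos: [0.4826, 0.0786, 0.0679]
eef_rot: [-3.137, -0.008, -2.925]
force: [-11.5, -31.5, -2.1]
grip_width: 0.0138
```

```bash
cat > f2.py <<'E'
from fit import *
import sys
tag=sys.argv[1]
for n in('top','scene'): cv2.imwrite(f'pics/{n}{tag}.png',ctrl.camera(n)[:,:,::-1])
rd=lambda n:gaussian_filter(cv2.imread(n)[:,:,0].astype(float),.7)
V={n:(info(n),rd(f'pics/{n}{tag}.png')) for n in('top','scene')}
x0=np.array([.5828,-.0228,-.02,0,0])
for k in(['scene'],['scene','top']):
    p,f,o,n=run([V[i] for i in k],x0,len(k)>1); print(k,p.round(4),round(f,2),o.round(2),n.round(3))
print(ctrl.get_obs()['ee_pos'],ctrl.get_obs()['eef_rot'],ctrl.get_obs()['force'])
E
python3 f2.py 1
```

```text
['scene'] [ 0.5821 -0.0231 -0.0214  0.0076  0.1384] -31.26 [] [0.058 0.119 0.991]
['scene', 'top'] [ 0.5825 -0.023  -0.0196  0.0106  0.1516] -52.49 [-0.11 -0.06  0.21 -0.31] [0.064 0.129 0.99 ]
[0.48260774 0.07853151 0.06793662] [-3.13692047 -0.0082403  -2.92477408] [ -9.82347168 -31.7086446   -3.85270381]
```

Emit:
move_arm([
  [0, 0, 0, 0, 0, 0],
  [0, 0, 0, 0, 0, 0],
  [0, 0, 0, 0, 0, 0],
  [0, 0, -0.01, 0, 0, 0],
  [0, 0, -0.03, 0, 0, 0],
], fingers=0)

```text
time_s: 7.85
ee_pos: [0.4841, 0.0824, 0.0988]
eef_rot: [3.141, -0.003, -2.924]
force: [-0.4, 0.3, 0.7]
grip_width: 0.0436
```

Emit:
move_arm([
  [0, 0, -0.025, 0, 0, 0.1],
  [0.002, -0.01, -0.05, 0, 0, 0.2],
  [0.008, -0.035, -0.06, 0, 0, 0.4],
  [0.015, -0.07, -0.06, 0, 0, 0.6],
  [0.023, -0.108, -0.06, 0, 0, 0.8],
])

```text
time_s: 8.27
ee_pos: [0.4863, -0.0286, 0.1614]
eef_rot: [3.141, 0.003, 2.937]
force: [-0.2, -0.8, -0.3]
grip_width: 0.0468
```

Emit:
move_arm([
  [0.015, -0.03, 0, 0, 0, 0.2],
  [0.03, -0.06, 0, 0, 0, 0.4],
  [0.045, -0.08, 0, 0, 0, 0.6],
  [0.045, -0.08, 0, 0, 0, 0.8],
  [0.045, -0.08, 0, 0, 0, 1.0],
])

```text
time_s: 8.68
ee_pos: [0.4253, -0.0984, 0.1607]
eef_rot: [3.141, 0.001, 2.409]
force: [0.6, 0.4, -0.9]
grip_width: 0.0467
```

Emit:
move_arm([
  [0, 0, 0, 0, 0, 0.2],
  [0, 0, 0, 0, 0, 0.4],
  [0, 0, 0, 0, 0, 0.6],
  [0, 0, 0, 0, 0, 0.7],
  [0, 0, 0, 0, 0, 0.7],
])

```text
time_s: 9.1
ee_pos: [0.426, -0.0974, 0.1604]
eef_rot: [3.141, 0.001, 2.048]
force: [0.0, -0.1, -0.5]
grip_width: 0.0472
```

```bash
python3 - <<'E'
from h import *
ctrl.camera('top')
w=info('wrist'); o=ctrl.get_obs(); im=ctrl.camera('wrist')[:,:,::-1]
print(o['ee_pos'],o['eef_rot'],np.degrees(o['eef_rot'][2]))
import pickle; pickle.dump((w,o),open('w3.pkl','wb'))
cv2.imwrite('pics/w3.png',im)
E
python3 f2.py 2
```

```text
[ 0.42595643 -0.09742322  0.16020013] [3.14084157e+00 6.11543387e-04 2.05138514e+00] 117.53571074425251
['scene'] [ 0.5822 -0.0231 -0.0212  0.0065  0.1392] -30.54 [] [0.058 0.121 0.991]
['scene', 'top'] [ 0.5825 -0.0237 -0.017   0.0088  0.1534] -52.5 [ 0.13 -0.02  0.15 -0.5 ] [0.064 0.132 0.989]
[ 0.42583745 -0.09749989  0.15978945] [3.14124494e+00 2.96210803e-04 2.05192128e+00] [0.20548243 0.23084411 0.38007806]
```

View pics/w3.png

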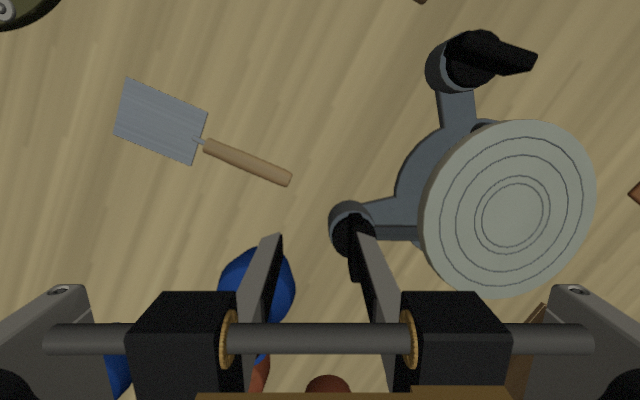

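Run:
```python
from h import *
import pickle
w,o=pickle.load(open('w3.pkl','rb'))
P=at(w,[[352,214],[357,283]],.094); d=P[0]-P[1]; print(P,np.linalg.norm(d),np.degrees(np.arctan2(d[1],d[0])))
print('disc',at(w,[[352,229]],.06))
Rt=R.from_euler('xyz',o['eef_rot'])
for g in ([.4815,-.120,.0675],[*P.mean(0)[:2],.0675]): print(g,Rt.inv().apply(np.array(g)-o['ee_pos']))
```

```text
[[ 0.45140165 -0.08412142  0.094     ]
 [ 0.48907116 -0.14136026  0.094     ]] 0.06852209023962462 123.34934487843258
disc [[ 0.46836608 -0.10662538  0.06      ]]
[0.4815, -0.12, 0.0675] [-0.04564052  0.03874482  0.09275719]
[np.float64(0.4702364052947027), np.float64(-0.11274083833245414), 0.0675] [-0.03399648  0.03211306  0.09274508]
```

Emit:
move_arm([
  [-0.013, 0.012, 0, 0, 0, 0],
  [-0.026, 0.024, 0, 0, 0, 0],
  [-0.04, 0.035, 0, 0, 0, -0.05],
  [-0.04, 0.035, 0, 0, 0, -0.1],
  [-0.04, 0.035, 0, 0, 0, -0.1],
])

```text
time_s: 9.72
ee_pos: [0.4756, -0.1171, 0.1592]
eef_rot: [-3.141, -0.0, 2.105]
force: [-0.3, 0.2, -0.7]
grip_width: 0.0468
```

Run:
```python
from h import *
ctrl.camera('top'); ctrl.camera('top'); ctrl.camera('top')
w=info('wrist'); o=ctrl.get_obs(); im=ctrl.camera('wrist')[:,:,::-1]
print(o['ee_pos'],o['eef_rot'],np.degrees(o['eef_rot'][2]))
import pickle; pickle.dump((w,o),open('w4.pkl','wb'))
cv2.imwrite('pics/w4.png',cv2.resize(im[120:320,200:520],(800,500),interpolation=cv2.INTER_CUBIC))
```

```text
[ 0.47498645 -0.11677256  0.15950704] [-3.14153322e+00 -7.74895413e-05  2.10204064e+00] 120.43805701393899
```

View pics/w4.png

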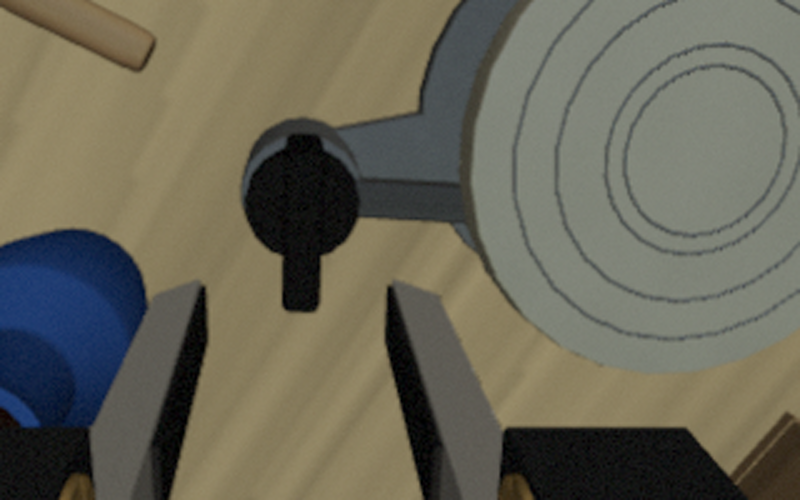

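Run:
```python
from h import *
import pickle
w,o=pickle.load(open('w4.pkl','rb'))
f=lambda q:np.array(q)/2.5+[200,120]
P=at(w,f([[304,135],[300,311]]),.094); d=P[0]-P[1]; print(P,np.linalg.norm(d),np.degrees(np.arctan2(d[1],d[0])))
D=at(w,f([[301,198]]),.06)[0]; print('disc',D)
Rt=R.from_euler('xyz',o['eef_rot'])
for g in (D,P.mean(0)): print(g,Rt.inv().apply(np.array([g[0],g[1],.0675])-o['ee_pos']))
```

```text
[[ 0.45878382 -0.0850333   0.094     ]
 [ 0.49017367 -0.1407558   0.094     ]] 0.06395560749281788 119.3936307831914
disc [ 0.47429322 -0.11279974  0.06      ]
[ 0.47429322 -0.11279974  0.06      ] [0.00376934 0.00142044 0.09200725]
[ 0.47447874 -0.11289455  0.094     ] [0.00359361 0.00153236 0.09200723]
```

Emit:
move_arm([
  [0.002, 0.001, 0.015, 0, 0, 0.03],
  [0.004, 0.0015, 0.035, 0, 0, 0.03],
  [0.004, 0.0015, 0.055, 0, 0, 0.03],
  [0.004, 0.0015, 0.07, 0, 0, 0.03],
  [0.004, 0.0015, 0.078, 0, 0, 0.03],
])

```text
time_s: 10.33
ee_pos: [0.4736, -0.1124, 0.08]
eef_rot: [-3.14, -0.001, 2.086]
force: [-0.2, -0.8, -0.5]
grip_width: 0.0474
```

Emit:
move_arm([
  [0, 0, 0.005, 0, 0, 0],
  [0, 0, 0.01, 0, 0, 0],
  [0, 0, 0.012, 0, 0, 0],
  [0, 0, 0.013, 0, 0, 0],
  [0, 0, 0.013, 0, 0, 0],
])

```text
time_s: 10.75
ee_pos: [0.4747, -0.1128, 0.0688]
eef_rot: [3.141, 0.0, 2.087]
force: [0.1, 0.2, 0.3]
grip_width: 0.0465
```

Emit:
move_arm([
  [0, 0, 0, 0, 0, 0],
  [0, 0, 0, 0, 0, 0],
  [0, 0, 0, 0, 0, 0],
  [0, 0, 0, 0, 0, 0],
  [0, 0, 0, 0, 0, 0],
], fingers=-1, grip_force=30)

```text
time_s: 11.17
ee_pos: [0.4746, -0.1127, 0.0686]
eef_rot: [3.141, 0.0, 2.087]
force: [0.1, 0.5, 0.1]
grip_width: 0.0172
```

Emit:
move_arm([
  [0, 0, 0, 0, 0, 0],
  [0, 0, 0, 0, 0, 0],
  [0, 0, 0, 0, 0, 0],
  [0, 0, 0, 0, 0, 0],
  [0, 0, 0, 0, 0, 0],
])

```text
time_s: 11.58
ee_pos: [0.4751, -0.1125, 0.0686]
eef_rot: [3.14, 0.0, 2.086]
force: [4.7, 2.9, -2.1]
grip_width: 0.0138
```

Emit:
move_arm([
  [0, 0, 0, 0, 0, 0.1],
  [0, 0, 0, 0, 0, 0.25],
  [0, 0, 0, 0, 0, 0.4],
  [0, 0, 0, 0, 0, 0.55],
  [0, 0, 0, 0, 0, 0.7],
])

```text
time_s: 12.0
ee_pos: [0.4765, -0.112, 0.0687]
eef_rot: [3.137, 0.0, 1.716]
force: [19.3, 8.0, -10.3]
grip_width: 0.0138
```

Emit:
move_arm([
  [0, 0.002, 0, 0, 0, 0.15],
  [0, 0.003, 0, 0, 0, 0.35],
  [0, 0.003, 0, 0, 0, 0.55],
  [0, 0.003, 0, 0, 0, 0.75],
  [0, 0.003, 0, 0, 0, 0.95],
])

```text
time_s: 12.42
ee_pos: [0.479, -0.1121, 0.0687]
eef_rot: [3.138, -0.001, 1.218]
force: [16.8, 1.7, -8.8]
grip_width: 0.0137
```

Emit:
move_arm([
  [0.001, 0.002, 0, 0, 0, 0.15],
  [0.001, 0.003, 0, 0, 0, 0.35],
  [0.001, 0.003, 0, 0, 0, 0.55],
  [0.001, 0.003, 0, 0, 0, 0.75],
  [0.001, 0.003, 0, 0, 0, 0.95],
])

```text
time_s: 12.83
ee_pos: [0.4814, -0.1132, 0.0686]
eef_rot: [3.139, -0.0, 0.721]
force: [7.7, -9.0, -6.6]
grip_width: 0.0134
```

Emit:
move_arm([
  [0, 0, 0, 0, 0, 0.2],
  [0, 0, 0, 0, 0, 0.4],
  [0, 0, 0, 0, 0, 0.6],
  [0, 0, 0, 0, 0, 0.8],
  [0, 0, 0, 0, 0, 0.8],
])

```text
time_s: 13.25
ee_pos: [0.4823, -0.1148, 0.0688]
eef_rot: [3.136, -0.003, 0.3]
force: [12.3, -20.6, -10.2]
grip_width: 0.0135
```

```bash
python3 f2.py 3
```

```text
['scene'] [ 0.5822 -0.0229 -0.0193 -0.0151  0.0036] -29.84 [] [-0.004  0.017  1.   ]
['scene', 'top'] [ 0.583  -0.0234 -0.0201 -0.0126  0.0069] -51.99 [ 0.13 -0.25  0.45 -0.22] [-0.002  0.018  1.   ]
[ 0.48228994 -0.11476367  0.0687514 ] [ 3.13614185e+00 -2.92186253e-03  3.05682365e-01] [ 12.67823656 -20.19436949 -11.67507943]
```

Emit:
move_arm([
  [0, 0, 0, 0, 0, 0.1],
  [0, 0, 0, 0, 0, 0.2],
  [0, 0, 0, 0, 0, 0.25],
  [0, 0, 0, 0, 0, 0.25],
  [0, 0, 0, 0, 0, 0.25],
])

```text
time_s: 13.77
ee_pos: [0.4824, -0.1153, 0.0688]
eef_rot: [3.136, -0.004, 0.175]
force: [13.8, -24.6, -12.8]
grip_width: 0.0141
```

Emit:
move_arm([
  [0, 0, 0, 0, 0, 0],
  [0, 0, 0, 0, 0, 0],
  [0, 0, 0, 0, 0, 0],
  [0, 0, 0, 0, 0, 0],
  [0, 0, -0.01, 0, 0, 0],
], fingers=0)

```text
time_s: 14.18
ee_pos: [0.4797, -0.1119, 0.0773]
eef_rot: [-3.14, 0.003, 0.176]
force: [-0.5, 0.1, -0.3]
grip_width: 0.0433
```

Emit:
move_arm([
  [0, 0, -0.025, 0, 0, 0],
  [0, 0, -0.05, 0, 0, 0],
  [0, 0, -0.075, 0, 0, 0],
  [0, 0, -0.09, 0, 0, 0],
  [0, 0, -0.09, 0, 0, 0],
], fingers=1)

```text
time_s: 14.6
ee_pos: [0.4819, -0.1126, 0.1724]
eef_rot: [3.139, -0.005, 0.176]
force: [-0.3, 0.5, 0.1]
grip_width: 0.0767
```

```bash
python3 f2.py 4; python3 -c "
from h import *
print(ctrl.get_obs()['qpos'])"
```

```text
['scene'] [ 0.5823 -0.023  -0.0119 -0.0105 -0.0041] -29.33 [] [-0.005  0.006  1.   ]
['scene', 'top'] [ 0.5818 -0.024  -0.022  -0.0072 -0.0036] -47.36 [ 0.37  0.19  0.39 -0.37] [-0.004  0.003  1.   ]
[ 0.48059493 -0.11223442  0.16878069] [ 3.14126759e+00 -6.78339910e-04  1.75606625e-01] [-0.0785027  -0.9727417  -0.41999356]
[-3.03662336e-01  2.08886296e-01  1.72399420e+00  2.60645114e-05
  1.20796035e+00  1.09151823e+00]
```

Emit:
move_arm([
  [-0.015, -0.015, 0, 0, 0.2, 0],
  [-0.03, -0.03, 0, 0, 0.4, 0],
  [-0.045, -0.045, 0.01, 0, 0.6, 0],
  [-0.06, -0.06, 0.02, 0, 0.8, 0],
  [-0.067, -0.07, 0.027, 0, 1.0, 0],
])

```text
time_s: 15.12
ee_pos: [0.4001, -0.0543, 0.1397]
eef_rot: [3.141, -0.526, 0.174]
force: [0.0, 0.4, 0.1]
grip_width: 0.0941
```

Emit:
move_arm([
  [0, 0, 0, 0, 0.2, 0],
  [0, 0, 0, 0, 0.4, 0],
  [0, 0, 0, 0, 0.5, 0],
  [0, 0, 0, 0, 0.5, 0],
  [0, 0, 0, 0, 0.5, 0],
])

```text
time_s: 15.53
ee_pos: [0.4011, -0.0549, 0.1397]
eef_rot: [-3.139, -0.784, 0.172]
force: [0.2, -0.3, 0.7]
grip_width: 0.094
```

```bash
cat > f3.py <<'E'
from fit import *
import sys,pickle
tag=sys.argv[1]
ctrl.camera('top'); ctrl.camera('top')
w=info('wrist'); o=ctrl.get_obs(); im=ctrl.camera('wrist')[:,:,::-1]
print(o['ee_pos'],o['eef_rot'],abs(o['joint_vel']).max())
pickle.dump((w,im),open(f'w{tag}.pkl','wb'))
g=gaussian_filter(im[:,:,0].astype(float),.7)
p,f,off,n=run([(w,g)],np.array([.5825,-.023,-.02,0,0]),False); print(p.round(4),round(f,2),n.round(4))
p,f,off,n=run([(w,g)],np.array([.5825,-.023,-.02,0,0]),True); print(p.round(4),round(f,2),off,n.round(4))
c=im.copy()
for q in proj(w,plat(p)[0](circ(.085))): cv2.circle(c,tuple(int(v) for v in q),0,(0,0,255),-1)
cv2.imwrite(f'pics/w{tag}.png',c)
E
python3 f3.py 5
```

```text
[ 0.40208046 -0.05513726  0.14083469] [-3.14008437 -0.78295636  0.17372926] 0.02321928113876044
[ 0.5781 -0.0237 -0.0255  0.018   0.0274] -23.93 [0.0176 0.0082 0.9998]
[ 0.5823 -0.023  -0.0125  0.0104  0.016 ] -25.19 [-0.11770355  2.62720999] [0.0102 0.005  0.9999]
```

View pics/w5.png

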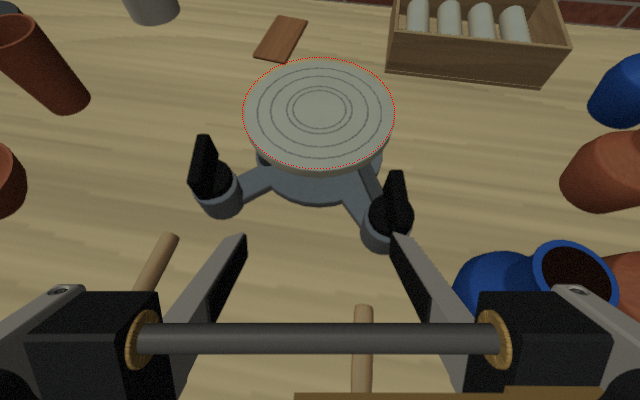

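```bash
cat > f5.py <<'E'
from fit import *
import pickle
rd=lambda n:gaussian_filter(cv2.imread(n)[:,:,0].astype(float),.7)
w,im=pickle.load(open('w5.pkl','rb'))
for n in('top','scene'): cv2.imwrite(f'pics/{n}5.png',ctrl.camera(n)[:,:,::-1])
V={n:(info(n),rd(f'pics/{n}5.png')) for n in('top','scene')}; V['w']=(w,gaussian_filter(im[:,:,0].astype(float),.7))
x0=np.array([.5825,-.023,-.02,0,0])
for k in (['scene','w'],['scene','w','top']):
    p,f,o,n=run([V[i] for i in k],x0,True); print(k,p.round(4),o.round(2),n.round(4))
# free-form check: wrist image, circle of free radius/height
def S(x,d=.003):
    a,b,cx,cy,z=x; Rr=R.from_rotvec([a,b,0]); s=[]
    for r in(.085-d,.085+d):
        q=Rr.apply(np.c_[r*np.cos(T),r*np.sin(T),0*T])+[cx,cy,z]; uv=proj(w,q); s.append(map_coordinates(V['w'][1],uv.T[::-1],order=1))
    return -np.clip(s[0]-s[1],0,40).mean()
sc=np.array([.05,.05,.005,.005,.005]); r=minimize(lambda x:S(np.array([0,0,.5825,-.023,.08])+x*sc),np.zeros(5),method='Nelder-Mead',options=dict(maxiter=3000))
print('free (n_x=b, n_y=-a)',np.array([0,0,.5825,-.023,.08])+r.x*sc,r.fun)
E
python3 f5.py
```

```text
['scene', 'w'] [ 0.5827 -0.0228 -0.0094 -0.001   0.004 ] [-0.08 -0.03 -0.02  2.58] [0.0012 0.0046 1.    ]
['scene', 'w', 'top'] [ 0.5826 -0.023  -0.01   -0.0006  0.0053] [-0.01 -0.   -0.22  2.54  0.42 -0.32] [0.0019 0.0054 1.    ]
free (n_x=b, n_y=-a) [ 0.01287735  0.02259313  0.58495421 -0.0228114   0.07553854] -27.42935813383455
```

Emit:
move_arm([
  [0.01, 0, -0.01, 0, -0.2, 0],
  [0.022, 0, -0.022, 0, -0.4, 0],
  [0.035, 0, -0.035, 0, -0.6, 0],
  [0.048, 0, -0.048, 0, -0.8, 0],
  [0.057, 0, -0.057, 0, -1.0, 0],
], fingers=1)

```text
time_s: 16.2
ee_pos: [0.4017, -0.0562, 0.2235]
eef_rot: [-3.137, -0.389, 0.178]
force: [-0.8, 0.6, -1.4]
grip_width: 0.0942
```

Emit:
move_arm([
  [0, 0, 0, 0, -0.2, 0],
  [0, 0, 0, 0, -0.4, 0],
  [0, 0, 0, 0, -0.5, 0],
  [0, 0, 0, 0, -0.5, 0],
  [0, 0, 0, 0, -0.5, 0],
])

```text
time_s: 16.62
ee_pos: [0.4028, -0.0549, 0.2217]
eef_rot: [-3.133, -0.133, 0.184]
force: [-1.4, 0.4, -0.3]
grip_width: 0.0939
```

Emit:
move_arm([
  [0.01, 0.027, 0, 0, 0, 0],
  [0.023, 0.062, 0, 0, 0, 0],
  [0.036, 0.097, 0, 0, 0, 0],
  [0.049, 0.132, 0, 0, 0, 0],
  [0.062, 0.167, 0, 0, 0, 0],
])

```text
time_s: 17.03
ee_pos: [0.4937, -0.21, 0.2291]
eef_rot: [-3.134, -0.135, 0.183]
force: [0.4, -0.1, 0.4]
grip_width: 0.0937
```

Emit:
move_arm([
  [0.013, 0.035, 0, 0, 0, 0],
  [0.026, 0.07, 0, 0, 0, 0],
  [0.039, 0.105, 0, 0, 0, 0],
  [0.052, 0.14, 0, 0, 0, 0],
  [0.063, 0.171, 0, 0, 0, 0],
])

```text
time_s: 17.45
ee_pos: [0.5865, -0.3671, 0.2359]
eef_rot: [-3.134, -0.134, 0.182]
force: [0.2, -0.1, 0.7]
grip_width: 0.0939
```

Run:
```python
from h import *
for _ in range(4): ctrl.camera('top')
w=info('wrist'); o=ctrl.get_obs(); im=ctrl.camera('wrist')[:,:,::-1]
print(o['ee_pos'],o['eef_rot'],abs(o['joint_vel']).max())
import pickle; pickle.dump((w,o),open('w6.pkl','wb'))
c=im.copy()
cv2.imwrite('pics/w6.png',c)
```

```text
[ 0.58574597 -0.3652177   0.23505225] [-3.1327692  -0.13287634  0.18223785] 0.04521062872963918
```

View pics/w6.png

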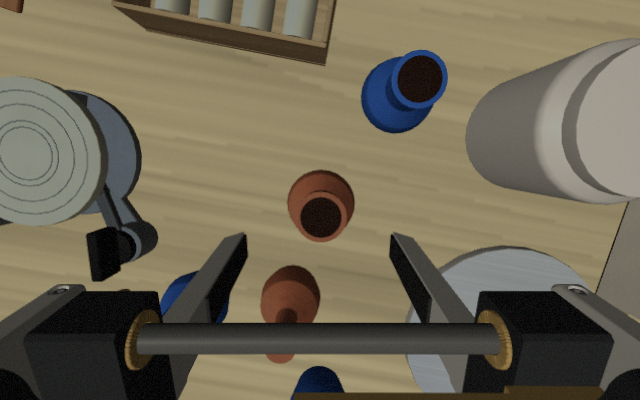

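```bash
cat > go.py <<'E'
from h import *
def go(p,yaw,o=None):
    o=o or ctrl.get_obs(); Rt=R.from_euler('xyz',o['eef_rot']); Rg=R.from_euler('xyz',[np.pi,0,yaw])
    print('shift',Rt.inv().apply(np.array(p)-o['ee_pos']).round(4),'turn',((Rt.inv()*Rg).as_rotvec()*6/np.pi).round(3))
E
python3 - <<'E'
from go import *
import pickle
w,o=pickle.load(open('w6.pkl','rb'))
v=at(w,[[321,216]],.13)[0]; print(v)
im=cv2.imread('pics/w6.png'); 
go([v[0],v[1],.17],.182)
E
```

```text
[ 0.58249191 -0.3673616   0.13      ]
shift [-0.0124  0.0028  0.0647] turn [-0.016 -0.254  0.003]
```

Emit:
move_arm([
  [-0.003, 0.001, 0.01, -0.005, -0.1, 0],
  [-0.008, 0.002, 0.025, -0.01, -0.2, 0],
  [-0.012, 0.003, 0.045, -0.016, -0.254, 0],
  [-0.0124, 0.003, 0.06, -0.016, -0.254, 0],
  [-0.0124, 0.003, 0.0645, -0.016, -0.254, 0],
])

```text
time_s: 18.12
ee_pos: [0.5824, -0.3664, 0.167]
eef_rot: [-3.139, 0.002, 0.185]
force: [-0.3, -0.0, -0.0]
grip_width: 0.0941
```

Run:
```python
from go import *
for _ in range(5): ctrl.camera('top')
o=ctrl.get_obs(); print(o['ee_pos'],o['eef_rot']); go([.5825,-.367,.088],.182)
```

```text
[ 0.58323569 -0.36801665  0.17162974] [ 3.14013746e+00 -1.31811057e-03  1.84054679e-01]
shift [-0.0006 -0.0013  0.0836] turn [ 0.003 -0.003  0.004]
```

Emit:
move_arm([
  [0, -0.001, 0.012, 0, 0, 0],
  [0, -0.001, 0.03, 0, 0, 0],
  [0, -0.001, 0.05, 0, 0, 0],
  [0, -0.001, 0.07, 0, 0, 0],
  [0, -0.001, 0.082, 0, 0, 0],
])

```text
time_s: 18.78
ee_pos: [0.5822, -0.3665, 0.0857]
eef_rot: [-3.14, 0.002, 0.184]
force: [0.7, 0.4, -0.5]
grip_width: 0.0938
```

Emit:
move_arm([
  [0, 0, 0, 0, 0, 0],
  [0, 0, 0, 0, 0, 0],
  [0, 0, 0, 0, 0, 0],
  [0, 0, 0, 0, 0, 0],
  [0, 0, 0, 0, 0, 0],
], fingers=-1, grip_force=25)

```text
time_s: 19.2
ee_pos: [0.5832, -0.3672, 0.0894]
eef_rot: [3.14, -0.001, 0.184]
force: [-0.8, 0.2, 0.3]
grip_width: 0.0641
```

Emit:
move_arm([
  [0, 0, 0, 0, 0, 0],
  [0, 0, 0, 0, 0, 0],
  [0, 0, 0, 0, 0, 0],
  [0, 0, 0, 0, 0, 0],
  [0, 0, 0, 0, 0, 0],
])

```text
time_s: 19.62
ee_pos: [0.5831, -0.3671, 0.0887]
eef_rot: [3.141, -0.0, 0.184]
force: [-0.5, -1.2, 4.6]
grip_width: 0.0513
```

Emit:
move_arm([
  [0, 0, 0, 0, 0, 0],
  [0, 0, 0, 0, 0, 0],
  [0, 0, 0, 0, 0, 0],
  [0, 0, 0, 0, 0, 0],
  [0, 0, 0, 0, 0, 0],
])

```text
time_s: 20.03
ee_pos: [0.5831, -0.3671, 0.0887]
eef_rot: [3.141, -0.0, 0.184]
force: [-0.4, -0.5, 5.9]
grip_width: 0.0509
```

Emit:
move_arm([
  [0, 0, 0, 0, 0, 0],
  [0, 0, -0.002, 0, 0, 0],
  [0, 0, -0.004, 0, 0, 0],
  [0, 0, -0.006, 0, 0, 0],
  [0, 0, -0.006, 0, 0, 0],
], fingers=0.25)

```text
time_s: 20.45
ee_pos: [0.583, -0.3669, 0.0946]
eef_rot: [3.141, 0.0, 0.184]
force: [-0.6, -0.1, -0.1]
grip_width: 0.0592
```

Emit:
move_arm([
  [0, 0, 0, 0, 0, 0],
  [0, 0, 0, 0, 0, 0],
  [0, 0, 0, 0, 0, 0],
  [0, 0, 0, 0, 0, 0],
  [0, 0, 0, 0, 0, 0],
], fingers=-1)

```text
time_s: 20.87
ee_pos: [0.5829, -0.367, 0.0942]
eef_rot: [3.141, 0.0, 0.184]
force: [0.4, -0.7, 0.2]
grip_width: 0.0506
```

Emit:
move_arm([
  [0, 0, 0, 0, 0, 0],
  [0, 0, 0, 0, 0, 0],
  [0, 0, 0, 0, 0, 0],
  [0, 0, 0, 0, 0, 0],
  [0, 0, 0, 0, 0, 0],
])

```text
time_s: 21.28
ee_pos: [0.5829, -0.3669, 0.0942]
eef_rot: [3.142, 0.0, 0.184]
force: [0.2, -1.2, 0.5]
grip_width: 0.0509
```

Emit:
move_arm([
  [0, 0, 0, 0, 0, 0],
  [0, 0, -0.002, 0, 0, 0],
  [0, 0, -0.005, 0, 0, 0],
  [0, 0, -0.01, 0, 0, 0],
  [0, 0, -0.015, 0, 0, 0],
], grip_force=30)

```text
time_s: 21.7
ee_pos: [0.5828, -0.3667, 0.1094]
eef_rot: [-3.141, 0.001, 0.184]
force: [1.0, 0.4, -4.3]
grip_width: 0.0508
```

Emit:
move_arm([
  [0, 0, -0.004, 0, 0, 0],
  [0, 0, -0.01, 0, 0, 0],
  [0, 0, -0.015, 0, 0, 0],
  [0, 0, -0.015, 0, 0, 0],
  [0, 0, -0.015, 0, 0, 0],
])

```text
time_s: 22.12
ee_pos: [0.583, -0.3669, 0.1246]
eef_rot: [3.141, -0.0, 0.184]
force: [0.0, 0.2, -4.5]
grip_width: 0.0506
```

Run:
```python
from h import *
w=info('wrist'); s=ctrl.camera('scene'); im=ctrl.camera('wrist')
o=ctrl.get_obs(); print(o['ee_pos'],o['force'],o['moment'],o['grip_width'])
a=cv2.resize(s[150:290,130:290],(480,420),interpolation=cv2.INTER_CUBIC); b=cv2.resize(im[130:330,240:400],(320,400))
b=cv2.copyMakeBorder(b,0,20,0,0,cv2.BORDER_CONSTANT)
cv2.imwrite('pics/lift.png',np.hstack([a,b])[:,:,::-1])
```

```text
[ 0.58277242 -0.36681411  0.12390802] [ 1.01187472 -0.95403632 -3.27818434] [ 0.00660274  0.14047474 -0.01022169] 0.050441423749961946
```

View pics/lift.png

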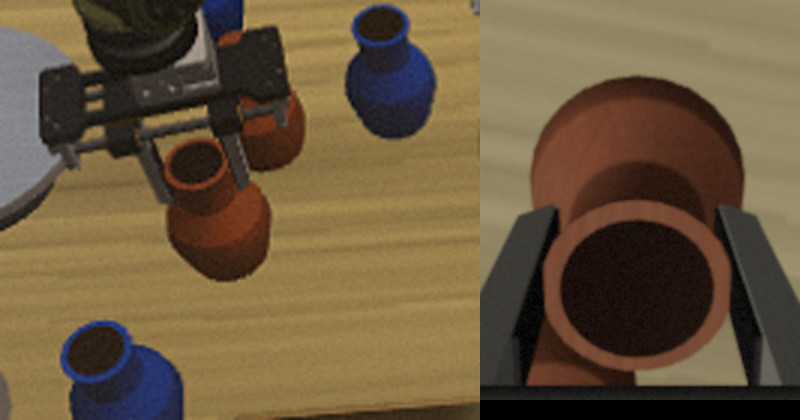

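Run:
```python
from go import *
w=info('wrist'); print(at(w,[[319,271.5]],.160)); 
o=ctrl.get_obs(); print(o['ee_pos'],o['time_s'],o['grip_width']); go([.5825,-.023,.245],.184)
```

```text
[[ 0.58418979 -0.36669335  0.16      ]]
[ 0.58277242 -0.36681411  0.12390802] 22.2167 0.050441423749961946
shift [ 0.0626 -0.3381 -0.1211] turn [-0.     0.001  0.   ]
```

Emit:
move_arm([
  [0, 0, -0.01, 0, 0, 0],
  [0, 0, -0.03, 0, 0, 0],
  [0, 0, -0.055, 0, 0, 0],
  [0, 0, -0.08, 0, 0, 0],
  [0.001, -0.006, -0.1, 0, 0, 0],
])

```text
time_s: 22.63
ee_pos: [0.5827, -0.3615, 0.2268]
eef_rot: [3.14, -0.001, 0.183]
force: [0.2, 1.1, -4.2]
grip_width: 0.0511
```

Emit:
move_arm([
  [0.003, -0.018, -0.012, 0, 0, 0],
  [0.007, -0.04, -0.02, 0, 0, 0],
  [0.012, -0.065, -0.021, 0, 0, 0],
  [0.016, -0.09, -0.021, 0, 0, 0],
  [0.021, -0.115, -0.021, 0, 0, 0],
])

```text
time_s: 23.05
ee_pos: [0.5821, -0.2428, 0.246]
eef_rot: [3.141, -0.0, 0.184]
force: [0.6, -0.3, -4.0]
grip_width: 0.0509
```

Emit:
move_arm([
  [0.005, -0.025, 0, 0, 0, 0],
  [0.009, -0.05, 0, 0, 0, 0],
  [0.014, -0.075, 0, 0, 0, 0],
  [0.018, -0.1, 0, 0, 0, 0],
  [0.023, -0.125, 0, 0, 0, 0],
])

```text
time_s: 23.47
ee_pos: [0.5819, -0.1156, 0.2459]
eef_rot: [3.141, -0.0, 0.184]
force: [1.0, -0.2, -3.7]
grip_width: 0.0509
```

Emit:
move_arm([
  [0.004, -0.025, 0, 0, 0, 0],
  [0.009, -0.05, 0, 0, 0, 0],
  [0.014, -0.075, 0, 0, 0, 0],
  [0.017, -0.09, 0, 0, 0, 0],
  [0.017, -0.092, 0, 0, 0, 0],
])

```text
time_s: 23.88
ee_pos: [0.582, -0.0207, 0.2459]
eef_rot: [-3.141, -0.0, 0.187]
force: [0.5, 0.4, -4.1]
grip_width: 0.0504
```

Run:
```python
from go import *
for _ in range(5): t=ctrl.camera('top')
s=ctrl.camera('scene')
w=info('wrist'); im=ctrl.camera('wrist')
o=ctrl.get_obs(); print(o['ee_pos'],o['eef_rot'],o['force'],o['grip_width']); go([.5825,-.023,.18],.184)
a=cv2.resize(s[120:260,240:440],(600,420),interpolation=cv2.INTER_CUBIC); b=cv2.resize(im[130:340,270:370],(200,420))
cv2.imwrite('pics/over.png',np.hstack([a,b])[:,:,::-1])
```

```text
[ 0.58199318 -0.02412874  0.24519533] [3.14143529e+00 3.69344295e-04 1.82932857e-01] [ 0.32053144 -0.75684868 -4.25787949] 0.05045240011920399
shift [ 0.0007 -0.001   0.0652] turn [ 0.     0.001 -0.002]
```

View pics/over.png

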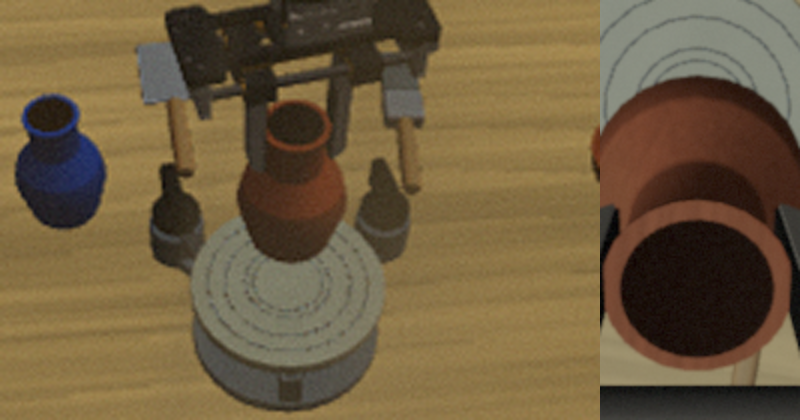

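Emit:
move_arm([
  [0.0005, -0.001, 0.01, 0, 0, 0],
  [0.0005, -0.001, 0.025, 0, 0, 0],
  [0.0005, -0.001, 0.04, 0, 0, 0],
  [0.0005, -0.001, 0.052, 0, 0, 0],
  [0.0005, -0.001, 0.06, 0, 0, 0],
])

```text
time_s: 24.65
ee_pos: [0.5818, -0.0223, 0.1832]
eef_rot: [-3.141, 0.002, 0.184]
force: [0.7, -0.4, -3.5]
grip_width: 0.0505
```

Emit:
move_arm([
  [0, 0, 0.002, 0, 0, 0],
  [0, 0, 0.004, 0, 0, 0],
  [0, 0, 0.006, 0, 0, 0],
  [0, 0, 0.007, 0, 0, 0],
  [0, 0, 0.008, 0, 0, 0],
])

```text
time_s: 25.07
ee_pos: [0.5825, -0.0222, 0.1776]
eef_rot: [3.141, -0.001, 0.184]
force: [-0.8, 0.5, -4.0]
grip_width: 0.0507
```

Emit:
move_arm([
  [0, 0, 0.0005, 0, 0, 0],
  [0, 0, 0.001, 0, 0, 0],
  [0, 0, 0.0015, 0, 0, 0],
  [0, 0, 0.002, 0, 0, 0],
  [0, 0, 0.002, 0, 0, 0],
])

```text
time_s: 25.48
ee_pos: [0.5826, -0.0222, 0.1757]
eef_rot: [3.141, -0.001, 0.184]
force: [0.4, -0.0, -0.4]
grip_width: 0.0509
```

Emit:
move_arm([
  [0, 0, 0.0005, 0, 0, 0],
  [0, 0, 0.001, 0, 0, 0],
  [0, 0, 0.0015, 0, 0, 0],
  [0, 0, 0.002, 0, 0, 0],
  [0, 0, 0.002, 0, 0, 0],
])

```text
time_s: 25.9
ee_pos: [0.5836, -0.0222, 0.1752]
eef_rot: [3.14, -0.004, 0.184]
force: [2.9, 0.2, 10.6]
grip_width: 0.0509
```

Emit:
move_arm([
  [0, 0, -0.0005, 0, 0, 0],
  [0, 0, -0.001, 0, 0, 0],
  [0, 0, -0.0013, 0, 0, 0],
  [0, 0, -0.0013, 0, 0, 0],
  [0, 0, -0.0013, 0, 0, 0],
], grip_force=10)

```text
time_s: 26.32
ee_pos: [0.5826, -0.0223, 0.1749]
eef_rot: [3.141, -0.001, 0.184]
force: [3.0, -1.8, 6.7]
grip_width: 0.0514
```

Emit:
move_arm([
  [0, 0, 0, 0, 0, 0],
  [0, 0, 0, 0, 0, 0],
  [0, 0, 0, 0, 0, 0],
  [0, 0, 0, 0, 0, 0],
  [0, 0, 0, 0, 0, 0],
], fingers=1)

```text
time_s: 26.73
ee_pos: [0.5821, -0.0221, 0.1741]
eef_rot: [-3.141, 0.001, 0.184]
force: [0.9, 0.2, 1.1]
grip_width: 0.0816
```

Emit:
move_arm([
  [0, 0, 0, 0, 0, 0],
  [0, 0, 0, 0, 0, 0],
  [0, 0, 0, 0, 0, 0],
  [0, 0, -0.005, 0, 0, 0],
  [0, 0, -0.015, 0, 0, 0],
])

```text
time_s: 27.15
ee_pos: [0.5818, -0.0221, 0.189]
eef_rot: [-3.141, 0.002, 0.184]
force: [-0.8, 0.1, -0.1]
grip_width: 0.0942
```

Emit:
move_arm([
  [0, 0, -0.02, 0, 0, 0],
  [0, 0, -0.04, 0, 0, 0],
  [0, 0, -0.06, 0, 0, 0],
  [0, 0, -0.08, 0, 0, 0],
  [0, 0, -0.09, 0, 0, 0],
])

```text
time_s: 27.57
ee_pos: [0.5828, -0.0222, 0.283]
eef_rot: [3.14, -0.003, 0.184]
force: [0.7, -1.5, 0.6]
grip_width: 0.0938
```

Emit:
move_arm([
  [-0.02, 0.02, 0, 0, 0, 0],
  [-0.05, 0.035, 0, 0, 0, 0],
  [-0.085, 0.05, 0, 0, 0, 0],
  [-0.12, 0.065, 0, 0, 0, 0],
  [-0.14, 0.075, 0, 0, 0, 0],
])

```text
time_s: 27.98
ee_pos: [0.456, -0.1226, 0.2799]
eef_rot: [3.141, 0.0, 0.183]
force: [0.1, -0.5, 0.7]
grip_width: 0.0942
```

Run:
```python
from h import *
for _ in range(4): t=ctrl.camera('top')
s=ctrl.camera('scene')
cv2.imwrite('pics/scene6.png',s[:,:,::-1]);cv2.imwrite('pics/top6.png',t[:,:,::-1])
c=info('scene'); t_=info('top')
# expected rim circles for vase centred and upright
for nm,cc in(('scene',c),('top',t_)): print(nm,'expected rim centre',proj(cc,[[.5825,-.023,.21]])-([240,120] if nm=='scene' else [270,120]))
a=cv2.resize(s[120:260,240:440],(600,420),interpolation=cv2.INTER_CUBIC); b=cv2.resize(t[120:260,270:336],(200,424))[:420]
cv2.imwrite('pics/end.png',np.hstack([a,b])[:,:,::-1])
print(ctrl.get_obs()['ee_pos'],ctrl.get_obs()['force'])
```

```text
scene expected rim centre [[97.43875091 61.74186638]]
top expected rim centre [[42.98663085 38.80538781]]
[ 0.45890959 -0.1212744   0.27976442] [0.54732064 0.15639036 0.05527067]
```

View pics/end.png

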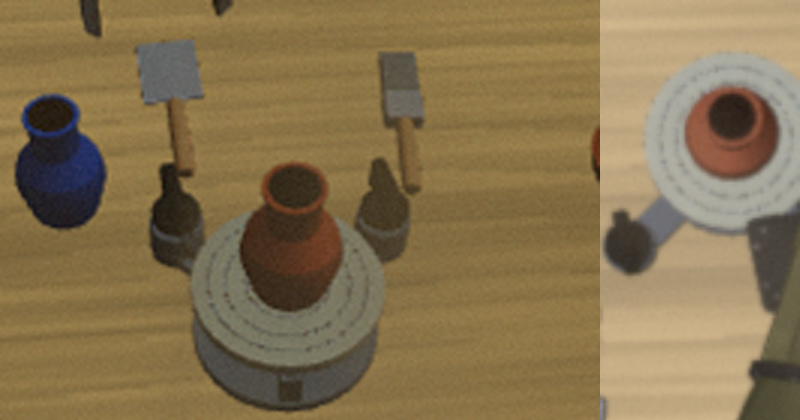

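```bash
python3 f2.py 7
```

```text
['scene'] [ 0.5822 -0.0229 -0.026  -0.014  -0.0057] -25.97 [] [-0.007  0.008  1.   ]
['scene', 'top'] [ 0.5831 -0.0232 -0.0225 -0.0136 -0.0027] -49.45 [ 0.06 -0.28  0.19 -0.31] [-0.006  0.01   1.   ]
[ 0.45902758 -0.12098035  0.27934362] [-3.14141365e+00  6.15882804e-04  1.85026886e-01] [ 0.23726264  1.63243051 -0.33130364]
```

```bash
python3 -c "
from station import ctrl
print(ctrl.hand_in(), ctrl.get_obs()['time_s'])"
```

```text
the job is handed in; nothing more can be done
the job is handed in; nothing more can be done
```

I turned the left knob about 2.3 rad anticlockwise and the right knob about 1.9 rad clockwise. I then gripped the vase by the neck, set it down in the middle of the platform with about 11 N showing at the wrist, let go and backed off. The job was handed in at about 28 s.

**Vase:** The last picture shows it standing upright. Its rim is within about 1 px (2–3 mm) of where a centred, upright vase would appear.

**Platform level:** My estimates disagree by about 0.01–0.02 rad.
- The scene and top cameras gave a tilt of about 0.01 rad, both before and after the vase was placed.
- The close oblique wrist view gave 0.011–0.02 rad.
- A cruder fit of the same wrist view, with the disc's height left free, gave 0.026 rad. I set it aside because it also put the disc 4.5 mm too low.
- A combined fit of all three cameras gave about 0.006 rad. I took the platform as within the 0.025 rad limit on that basis.

**Grip:** The fingers stopped at 51 mm on the neck rather than the expected 46 mm. I raised the grasp 6 mm and gripped again; the width stayed the same, but it held through the lift and carry.

**Other pots:** I noticed no contact with them, but I didn't measure their positions at the end.

I viewed 12 pictures, two over the budget.

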